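# Spring check of a mirror tilt stage

## Task

Check the springs of the mirror tilt stage. With a fingertip, press the blue pad on the plate's left corner down until the red needle stands at the blue tab on the scale, keep it there for a moment without going past the tab, then let go so that the needle springs back to the middle; after that do the same with the yellow pad on the right corner and the yellow tab. Only press: do not push the needle or the tabs, do not pick anything up, leave the small things standing round the stage where they are, and finish clear of everything.

Things in the scene. Friction and masses are not known exactly. Their poses are not given: they have to be found in the camera images.
- stage_base: Base of the tilt stage, fixed to the table: level dark steel plate 12 mm thick. Origin on the table below the middle of the tilt plate; x points away from the robot to the scale, y to the stage's left (blue pad), z up. It spans x -98 to +148, y -95 to +95 mm. Upright white scale 150 mm wide at x = +126 mm, up to 234 mm high. Pivot axis along x, 60 mm above the table.
- tilt_plate (a joint): Tilt of the diamond-shaped aluminium plate (118 mm square, 8 mm thick, round mirror on it) about the pivot axis, rad. 0 = level, at rest; positive = left (blue) corner down, needle leaning left; negative = right (yellow) corner down. Springs centre it (2.0 N m/rad, well damped: about 31 N at a pad per rad); stops at -0.36 and +0.36.
- blue_pad_top (a point): Top of the blue domed pad (26 mm across, 8 mm high) on the plate's left corner: 64 mm to the left of the pivot axis and, at rest, 72 mm above the table. Moves with the plate (about 6.4 mm down per 0.1 rad).
- yellow_pad_top (a point): Top of the yellow domed pad, same shape, on the plate's right corner: 64 mm to the right of the pivot axis, 72 mm above the table at rest. Moves with the plate.
- needle_tip (a point): Upper end of the red needle (3 to 5 mm wide, 140 mm long, upright from the pivot axis in front of the white scale), 140 mm above the pivot axis, x = +108 mm in the base frame; it is fixed to the plate and swings left and right with it (14 mm per 0.1 rad). Straight up at rest.
- blue_mark (a point): Middle of the inner edge of the blue tab, where the needle tip comes to stand when the needle is exactly at the tab; 140 mm from the pivot axis. The tab is a blue block 12 mm wide along the scale and 20 mm high, just beyond the needle's end, left of the middle of the scale.
- yellow_mark (a point): The same point of the yellow tab, right of the middle of the scale. Both tabs are clamped riders whose places on the scale differ each time.
- blue_tab (a joint): Place of the blue tab on the scale as an angle to the left of straight up, rad (0.12 to 0.29): the needle stands at it when the plate's tilt is + this value. Stays put unless pushed.
- yellow_tab (a joint): Place of the yellow tab as an angle to the right of straight up, rad (0.12 to 0.29): the needle stands at it when the plate's tilt is - this value. Stays put unless pushed.
- black_cap_vial: Loose glass vial with a black cap, 26 mm across, 59 mm high, standing upright to the left of the stage; origin at the centre of its underside, z up.
- white_tin: Loose round white sample tin, 58 mm across, 34 mm high, to the right of the stage; origin at the centre of its underside, z up.
- rubber_stopper: Loose red-brown rubber stopper, 31 mm across, 25 mm high, on the robot's side of the stage; origin at the centre of its underside, z up.

How it is judged:
By the outcome, as a careful person would: the job done as asked, in the order asked, and still so for the second after the job is handed in, with the robot touching nothing.
It also fails if it takes over 58 s, if anything falls off the work surface, if the arm or the gripper's body presses on something with over 40 N, if the wrist force passes 120 N, or if a joint passes its speed limit or range.

## Robot

A 6-joint arm with a two-finger parallel gripper is mounted at the origin on a cart in front of the work surface, level with it; the furniture and walls round the work are solid. World frame = base frame: x ahead of the robot, y to its left, z up, the work surface at z = 0. Lengths are in m, angles in rad, forces in N, time in s.
With the tool pointing down it reaches from about 0.25 to 0.775 m from the base axis. Payload 4 kg.
Tool frame: the origin (TCP) lies at the very end of the fingers, on their centre line; the grasp point (between the pads) lies 19 mm behind it (env.grip_point_offset is the distance from the TCP to the grasp point, in m); y points along the fingers, z is the direction in which the jaws open and shut, and the axes are right-handed (so a half turn about y gives the same grasp; the last joint's range is limited). The gripper opens to 85 mm and grips with 20 to 120 N. Pads are 22 mm wide; open, the fingers measure 114 mm over their backs; the gripper's body (76 mm by 85 mm) begins 54 mm behind the grasp point. The pads swing forward as they close: fully open they stand 13 mm farther back than shut.
Start: joints at [-1.267, 0.087, 1.371, -0, 1.684, -0.103], TCP at [0.218, -0.505, 0.231] pointing down, gripper open.
Joint ranges: [-3.1, 3.1], [-0.76, 2.03], [0.27, 2.55], [-1.08, 4.22], [0.17, 2.65], [-2.57, 2.57]. Speed limits (rad/s): [2.79, 2.79, 3.14, 3.14, 3.14, 3.14].

## Interface

Orientations are given as [roll, pitch, yaw] about the fixed x, y, z axes, in that order (R = Rz(yaw) Ry(pitch) Rx(roll)).
In Python, from station import env gives the robot as it stands. The module is installed in compiled form; this text tells all that it offers.
- The arm moves only by the tool carry_out, never from a script. Its argument "commands" is a list of rows, each an object of numbers: "wx", "wy", "wz": the turn, a rotation vector about the tool's x, y, z in rad; "x", "y", "z": the shift along the tool's x, y, z in m; "grip": the closure, from -1 (fully open) to 1 (shut). In form: [{"wx": .., "wy": .., "wz": .., "x": .., "y": .., "z": .., "grip": ..}, ...]. A call has 1 to 5 rows; each row is the pose to reach, as a shift and turn from the pose commanded when the call began, along the tool's axes at that moment; what a row does not reach only later rows make up. A row lasts 1/12 s, in which the tool goes at most 41.7 mm and 7.16 degrees, less where a joint would pass 70% of its speed; a pose out of reach is approached as far as the arm can. A call with a gripper value outside its range is refused whole. The fingers move at their own pace and stop on an object; "newtons" is the grip in N (left out, the last holds). Time passes only in rows, so rows that repeat a pose let the fingers close. It gives the time, the measured TCP pose, the force and the opening at its end, in the units of the state.
- env.sense(): the state, without advancing time (a new reading comes with each control period).
- env.camera(name): name is "scene" or "top" or "wrist"; returns a dict with "frame" (420x560x3 uint8, red, green, blue), "range_z" (420x560 float32, m along the optical axis (not along the pixel's ray), 0 where there is no reading), "K" (3x3 intrinsics, pixels), "R" (3x3) and "t" (3): a world point X has camera coordinates R X + t. Camera axes: x right, y down, z forward; pixel columns grow to the right and rows downward; lengths in m; the calibration is good to about 2 mm. A picture is of the moment at which its call begins.
- env.sign_off(): hands the job in, once; it reports no verdict.
The state is a dict: "t": time; "q": joint angles; "joint_vel": joint speeds; "joint_torque": joint torques, N m; "tool_pos": TCP position; "ee_rot": TCP orientation; "contact_force": force on the tool from outside, world axes, zero at the start; "torque": the same for the moment, N m; "grip_width": finger opening in m.
Only numpy, scipy, OpenCV 4.12 (cv2) and the standard library are available. Lean on these libraries where they do the work, as an engineer would, in place of code of your own. Each camera call takes 0.05 s, during which the arm holds its last target. There are 200 camera calls.

## Working session

There is one attempt and no reset: what is moved stays moved. The work goes in short steps, Python scripts to look and compute and a tool call to move; the robot and the scene stay as the last step left them, time stands still between calls to the robot, and variables do not carry over. Pictures are saved under pics/ and viewed, about 8 in all and at most 12, crops included, and the job is handed in when it is done.

Besides the shell and the picture viewer there is one more tool, called by a JSON object that holds its "name" and its "arguments". carry_out: Moves the arm, as the interface text tells. Its arguments: {"type":"object","properties":{"commands":{"type":"array"},"newtons":{"type":"number"}},"required":["commands"]}

```bash
mkdir -p pics; cat > h.py <<'E'
from station import env
import numpy as np, cv2
def save(n,c): cv2.imwrite(f'pics/{n}.png',c['frame'][:,:,::-1])
def ray(c,u,v):
    d=c['R'].T@np.linalg.inv(c['K'])@np.array([u,v,1.]); return -c['R'].T@c['t'],d
def onz(c,u,v,z):
    o,d=ray(c,u,v); return o+d*(z-o[2])/d[2]
def proj(c,X):
    p=c['K']@(c['R']@np.asarray(X)+c['t']); return p[:2]/p[2]
def blobs(c,lo,hi,amin=15):
    m=cv2.inRange(cv2.cvtColor(c['frame'],cv2.COLOR_RGB2HSV),np.array(lo),np.array(hi))
    n,l,s,ce=cv2.connectedComponentsWithStats(m)
    return [(ce[i].round(1).tolist(),s[i].tolist()) for i in range(1,n) if s[i][4]>=amin]
E
python3 - <<'E'
from h import *
s=env.sense();print({k:np.round(v,3) for k,v in s.items()})
a=env.camera('scene');b=env.camera('top')
cv2.imwrite('pics/a.png',a['frame'][:,:,::-1]);cv2.imwrite('pics/b.png',b['frame'][:,:,::-1])
for c in(a,b):
    print('cam',(-c['R'].T@c['t']).round(3),c['R'].round(2).tolist(),c['K'][0,0])
    for n,lo,hi in(('blue',(100,120,60),(128,255,255)),('yel',(20,120,100),(34,255,255)),('red',(0,150,100),(6,255,255))):
        print(n,blobs(c,lo,hi))
E
```

```text
{'t': np.float64(0.0), 'q': array([-1.267,  0.088,  1.372,  0.   ,  1.684, -0.103]), 'joint_vel': array([-0.002, -0.001,  0.004, -0.001, -0.   , -0.   ]), 'joint_torque': array([-0.0000e+00, -3.5187e+01, -3.1327e+01, -0.0000e+00,  1.1000e-02,
       -0.0000e+00]), 'tool_pos': array([ 0.217, -0.505,  0.23 ]), 'ee_rot': array([-1.573,  0.   , -2.735]), 'contact_force': array([-0.152,  0.313,  0.608]), 'torque': array([ 0.028,  0.003, -0.007]), 'grip_width': np.float64(0.085)}
cam [0.103 0.334 0.793] [[-0.52, -0.85, -0.01], [-0.65, 0.41, -0.64], [0.55, -0.32, -0.77]] 477.4976205667751
blue [([271.9, 10.0], [267, 5, 11, 11, 111]), ([275.1, 40.8], [265, 37, 20, 6, 36]), ([501.5, 162.9], [447, 104, 113, 106, 4062]), ([200.6, 175.8], [195, 170, 13, 14, 83]), ([42.2, 245.7], [0, 182, 86, 151, 5485]), ([26.2, 316.3], [0, 260, 53, 98, 2137]), ([235.5, 274.7], [229, 269, 14, 12, 133]), ([373.4, 383.5], [277, 292, 198, 128, 6050]), ([417.7, 336.0], [390, 315, 58, 43, 807]), ([74.5, 362.0], [66, 351, 19, 24, 336])]
yel [([322.3, 33.2], [292, 15, 79, 55, 314]), ([254.7, 129.6], [249, 126, 13, 9, 5
[... 176 characters left out ...]
), ([50.7, 299.8], [48, 297, 6, 7, 26])]
cam [0.444 0.085 0.989] [[0.01, -1.0, 0.02], [-0.99, -0.01, -0.12], [0.12, -0.02, -0.99]] 393.2685985675426
blue [([51.7, 101.2], [4, 0, 121, 191, 11276]), ([228.5, 150.5], [225, 146, 8, 10, 65]), ([499.4, 231.8], [458, 178, 102, 129, 4714]), ([102.4, 202.5], [98, 197, 10, 12, 97]), ([51.2, 226.1], [13, 210, 69, 31, 1081]), ([228.9, 214.7], [224, 210, 10, 10, 78]), ([96.0, 233.5], [89, 226, 15, 14, 138]), ([200.6, 373.8], [190, 321, 22, 99, 1718])]
yel [([413.8, 12.9], [407, 0, 17, 22, 80]), ([510.6, 2.1], [494, 0, 29, 6, 85]), ([261.9, 146.3], [258, 142, 9, 11, 67]), ([283.2, 208.3], [279, 204, 10, 10, 79])]
red [([50.4, 368.4], [48, 365, 6, 8, 45])]
```

View pics/a.png

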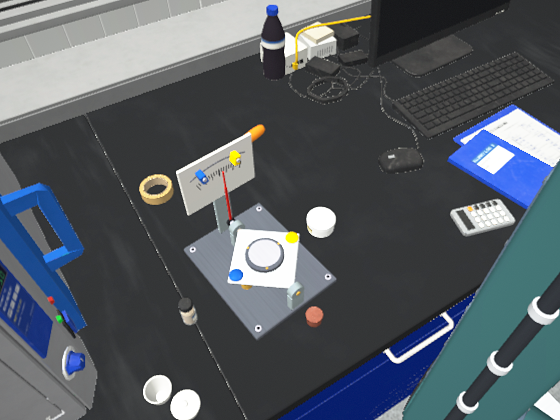

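View pics/b.png

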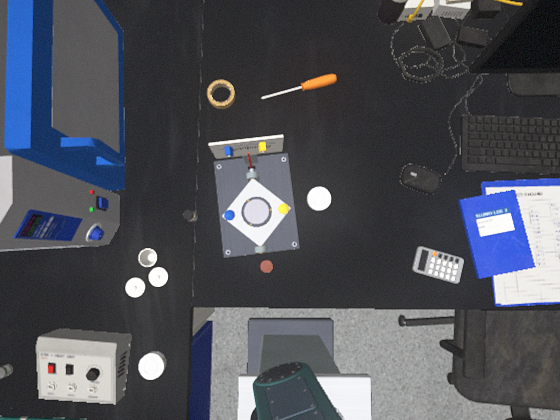

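The scene view shows the stage with the needle near (228,195), blue tab (201,176), yellow tab (234,157), blue pad (235,275) and yellow pad (292,237). The top view shows the pads at (229,215) and (283,208), with the vial at (190,215), the tin at (319,198) and the stopper at (266,267). Next I compute positions.

```bash
cat > stage.py <<'E'
from h import *
def tri(a,ua,b,ub):
    oa,da=ray(a,*ua);ob,db=ray(b,*ub)
    s=np.linalg.lstsq(np.c_[da,-db],ob-oa,rcond=None)[0]
    p,q=oa+da*s[0],ob+db*s[1]; return (p+q)/2,np.linalg.norm(p-q)
E
python3 - <<'E'
from stage import *
a=env.camera('scene');b=env.camera('top')
for n,ua,ub in(('bpad',(235.5,274.7),(228.9,214.7)),('ypad',(291.6,236.8),(283.2,208.3)),('btab',(200.6,175.8),(228.5,150.5)),('ytab',(234,157.4),(261.9,146.3))):
    p,e=tri(a,ua,b,ub);print(n,p.round(4),round(e,4), onz(a,*ua,.07).round(4),onz(b,*ub,.07).round(4))
B=(onz(a,235.5,274.7,.07)+onz(b,228.9,214.7,.07))/2;Y=(onz(a,291.6,236.8,.07)+onz(b,283.2,208.3,.07))/2
O=(B+Y)/2;ey=(B-Y);L=np.linalg.norm(ey);ey/=L;ex=np.array([ey[1],-ey[0],0]);O[2]=0
print('O',O.round(4),'yaw',np.arctan2(ex[1],ex[0]),'L',L)
np.savez('st.npz',O=O,ex=ex,ey=ey)
# pixel -> angle at stage x=108 plane
def ang(c,u,v):
    o,d=ray(c,u,v);n=ex;s=((O+.108*ex-o)@n)/(d@n);P=o+d*s-O
    return (P@ey).round(4),P[2].round(4)
for u in((195,170),(200.6,175.8),(208,184),(229,150),(234,157.4),(241,166),(222,171),(226,180)):print(u,ang(a,*u))
for n,c in(('needle tip',(.108,0,.2)),('pivot',(.108,0,.06))):print(n,proj(a,O+c[0]*ex+c[1]*ey+[0,0,c[2]]),proj(b,O+c[0]*ex+c[1]*ey+[0,0,c[2]]))
f=cv2.resize(a['frame'][120:250,160:280],None,fx=5,fy=4.6,interpolation=cv2.INTER_CUBIC)
f=cv2.resize(a['frame'][130:240,165:275],(600,600),interpolation=cv2.INTER_CUBIC)
cv2.imwrite('pics/c.png',f[:,:,::-1])
E
```

```text
bpad [0.5311 0.1851 0.069 ] 0.0004 [0.5307 0.1854 0.07  ] [0.5309 0.1848 0.07  ]
ypad [0.548 0.058 0.07 ] 0.0006 [0.5482 0.0582 0.07  ] [0.5479 0.0577 0.07  ]
btab [0.6483 0.1744 0.2111] 0.0012 [0.7811 0.1362 0.07  ] [0.685 0.19  0.07 ]
ytab [0.6582 0.1067 0.2104] 0.0005 [0.7923 0.052  0.07  ] [0.6967 0.1104 0.07  ]
O [0.5394 0.1216 0.    ] yaw 0.1347002311487809 L 0.12830202092774812
(195, 170) (np.float64(0.0489), np.float64(0.2382))
(200.6, 175.8) (np.float64(0.0415), np.float64(0.2195))
(208, 184) (np.float64(0.0313), np.float64(0.1922))
(229, 150) (np.float64(-0.0183), np.float64(0.2413))
(234, 157.4) (np.float64(-0.0259), np.float64(0.2193))
(241, 166) (np.float64(-0.0377), np.float64(0.1907))
(222, 171) (np.float64(0.0009), np.float64(0.2038))
(226, 180) (np.float64(-0.004), np.float64(0.1778))
needle tip [222.70835169 172.29258887] [247.50540396 152.93665254]
pivot [230.82964457 222.18697824] [250.97480308 167.58626621]
```

View pics/c.png

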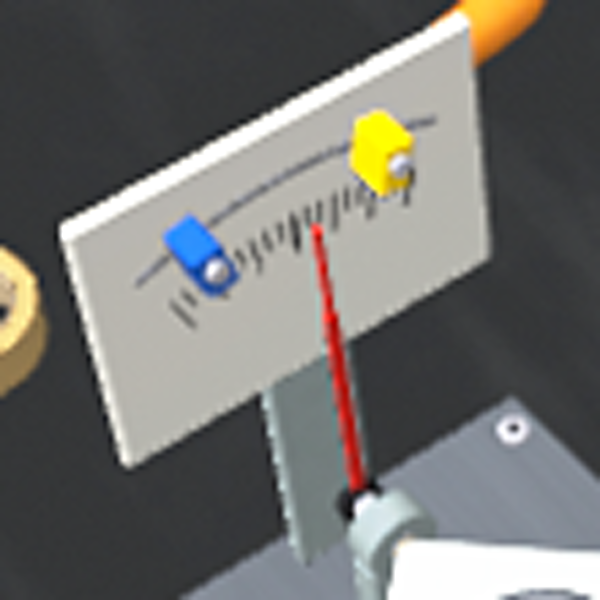

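The crop shows the tabs lying radially beyond the needle's end, each with a grey knob in front. The blue block's centre is at crop (200,255) and the yellow's at (382,152). The mark, the middle of the inner edge at r=140, is therefore at the tab's centre angle, roughly 0.245 for blue and 0.20 for yellow. I'll refine both with a frontal wrist view.

```bash
python3 - <<'E'
from h import *
from scipy.spatial.transform import Rotation as Ro
s=env.sense();T=Ro.from_euler('xyz',s['ee_rot']).as_matrix()
w=env.camera('wrist')
print('tool axes in world cols\n',T.round(3))
print('cam origin in tool',(T.T@(-w['R'].T@w['t']-s['tool_pos'])).round(4)); print('cam axes (cols x,y,z) in tool\n',(T.T@w['R'].T).round(3)); print(w['K'])
S=np.load('st.npz');O,ex,ey=S['O'],S['ex'],S['ey']
def des(pos,fwd,up_axis):  # y=fwd dir, z=jaw dir
    y=fwd/np.linalg.norm(fwd); z=up_axis-up_axis@y*y; z/=np.linalg.norm(z); x=np.cross(y,z)
    R=np.c_[x,y,z]; rel=T.T@R
    print('shift',(T.T@(pos-s['tool_pos'])).round(4),'rotvec',Ro.from_matrix(rel).as_rotvec().round(4))
for sg in(1,-1):
  for fw in((1,-.6),(1,-1)):
    f=fw[0]*ex+fw[1]*np.array([0,0,1]); des(O-.17*ex+np.array([0,0,.27]),f,sg*ey)
E
```

```text
tool axes in world cols
 [[-0.918 -0.     0.396]
 [-0.396  0.001 -0.918]
 [-0.    -1.    -0.001]]
cam origin in tool [-0.076  -0.1421 -0.0006]
cam axes (cols x,y,z) in tool
 [[-0.     0.955  0.295]
 [ 0.001 -0.295  0.955]
 [ 1.     0.    -0.001]]
[[334.25146984   0.         280.68546286]
 [  0.         334.25146984 211.47794314]
 [  0.           0.           1.        ]]
shift [-0.3797 -0.0387 -0.4936] rotvec [ 1.4284 -2.5227 -0.1973]
shift [-0.3797 -0.0387 -0.4936] rotvec [ 1.1048 -2.6671 -0.1531]
shift [-0.3797 -0.0387 -0.4936] rotvec [0.1414 0.2468 1.0238]
shift [-0.3797 -0.0387 -0.4936] rotvec [0.1082 0.2573 0.7805]
```

```bash
cat > meas.py <<'E'
from stage import *
S=np.load('st.npz');O,ex,ey=S['O'],S['ex'],S['ey']
def cloud(c,lo,hi,box):
    m=cv2.inRange(cv2.cvtColor(c['frame'],cv2.COLOR_RGB2HSV),np.array(lo),np.array(hi))>0
    v,u=np.nonzero(m&(c['range_z']>0)); z=c['range_z'][v,u]
    P=((np.linalg.inv(c['K'])@np.c_[u,v,np.ones_like(u)].T)*z-c['t'][:,None]).T@c['R']-O
    Q=np.c_[P@ex,P@ey,P[:,2]]; k=np.all((Q>box[0])&(Q<box[1]),axis=1); return Q[k],u[k],v[k]
BL,YE,RE=((100,100,50),(128,255,255)),((20,100,80),(34,255,255)),((0,120,60),(8,255,255))
BX=((.09,-.09,.07),(.14,.09,.25))
def polar(Q): return np.arctan2(Q[:,1],Q[:,2]-.06),np.hypot(Q[:,1],Q[:,2]-.06)
E
python3 - <<'E'
from meas import *
for n in('scene','top'):
    c=env.camera(n)
    for m,(lo,hi) in(('blue',BL),('yel',YE),('red',RE)):
        Q,u,v=cloud(c,lo,hi,BX)
        if not len(Q): print(n,m,'none');continue
        a,r=polar(Q);pc=lambda x:np.percentile(x,[3,20,50,80,97]).round(4)
        print(n,m,len(Q),'x',pc(Q[:,0]),'\n   ang',pc(a),'r',pc(r))
        for lo_,hi_ in((.085,.105),(.105,.110),(.110,.114),(.114,.118),(.118,.124)):
            k=(Q[:,0]>lo_)&(Q[:,0]<hi_)
            if k.sum()>3: print('     x',lo_,k.sum(),'ang',pc(a[k])[[0,2,4]],'r',pc(r[k])[[0,2,4]])
E
```

```text
scene blue 91 x [0.1057 0.107  0.1111 0.1183 0.1228] 
   ang [0.2104 0.2233 0.251  0.2736 0.2853] r [0.1448 0.1572 0.1614 0.1629 0.1636]
     x 0.105 41 ang [0.2093 0.2512 0.2842] r [0.1444 0.1585 0.1636]
     x 0.11 15 ang [0.2171 0.2583 0.2866] r [0.1539 0.1624 0.1632]
     x 0.114 15 ang [0.217  0.2509 0.2837] r [0.1587 0.1622 0.1639]
     x 0.118 17 ang [0.214  0.2453 0.2778] r [0.1602 0.1622 0.1633]
scene yel 123 x [0.1059 0.1079 0.1126 0.1205 0.1249] 
   ang [-0.2989 -0.2115 -0.1777 -0.1645 -0.1564] r [0.1443 0.1489 0.1571 0.1619 0.1633]
     x 0.105 43 ang [-0.2361 -0.1825 -0.163 ] r [0.1443 0.1566 0.1625]
     x 0.11 21 ang [-0.2224 -0.1662 -0.1529] r [0.1462 0.1594 0.1636]
     x 0.114 21 ang [-0.2186 -0.1655 -0.16  ] r [0.1466 0.1599 0.1629]
     x 0.118 30 ang [-0.2412 -0.1737 -0.1562] r [0.1458 0.1602 0.1636]
scene red 113 x [0.107  0.108  0.1087 0.1096 0.1248] 
   ang [-0.1063 -0.0249 -0.0002  0.0182  0.0849] r [0.0163 0.0393 0.0771 0.1104 0.1367]
     x 0.105 98 ang [-0.0699  0.0003  0.0802] r [0.0174 0.0791 0.1354]
     x 0.11 8 ang [-0.0336  0.0097  0.0959] r [0.0154 
[... 352 characters left out ...]

     x 0.118 17 ang [0.2026 0.2404 0.2782] r [0.1531 0.1632 0.1652]
top yel 70 x [0.1052 0.1084 0.1134 0.1196 0.1224] 
   ang [-0.2402 -0.2198 -0.1909 -0.1684 -0.1655] r [0.1417 0.1565 0.1628 0.1638 0.1651]
     x 0.105 22 ang [-0.2407 -0.194  -0.1651] r [0.1472 0.1619 0.1646]
     x 0.11 15 ang [-0.2271 -0.1901 -0.1657] r [0.1482 0.163  0.1646]
     x 0.114 14 ang [-0.2296 -0.1937 -0.167 ] r [0.1501 0.1634 0.1661]
     x 0.118 18 ang [-0.2553 -0.1919 -0.1662] r [0.111  0.1615 0.164 ]
top red 23 x [0.105  0.1054 0.1059 0.1068 0.124 ] 
   ang [-0.0445 -0.018  -0.0052  0.0109  0.0645] r [0.0266 0.0542 0.0874 0.118  0.1404]
     x 0.105 20 ang [-0.0447 -0.0079  0.0162] r [0.0325 0.0929 0.1408]
```

{"name": "carry_out", "arguments": {"commands": [{"x": -0.03, "y": 0, "z": -0.027, "grip": 1}, {"x": -0.06, "z": -0.054, "grip": 1}, {"x": -0.09, "z": -0.081, "grip": 1}, {"x": -0.12, "z": -0.108, "grip": 1}, {"x": -0.15, "z": -0.135, "grip": 1}], "newtons": 40}}

```text
validation failed for argument at $.co...
```

{"name": "carry_out", "arguments": {"commands": [{"x": -0.03, "y": 0, "z": -0.027, "grip": 1}, {"x": -0.06, "z": -0.054, "grip": 1}, {"x": -0.09, "z": -0.081, "grip": 1}, {"x": -0.12, "z": -0.108, "grip": 1}, {"x": -0.15, "z": -0.135, "grip": 1}]}}

```text
validation failed for argument at $.co...
```

{"name": "carry_out", "arguments": {"commands": [{"x": -0.03, "y": 0, "z": -0.027, "grip": 1}, {"x": -0.06, "z": -0.054, "grip": 1}, {"x": -0.09, "z": -0.081, "grip": 1}, {"x": -0.12, "z": -0.108, "grip": 1}, {"x": -0.15, "z": -0.135, "grip": 1}]}}

```text
validation failed for argument at $.co...
```

{"name": "carry_out", "arguments": {"commands": [{"x": -0.03, "y": 0, "z": -0.027, "wy": -0.12, "grip": 1}, {"x": -0.06, "z": -0.054, "wy": -0.24, "grip": 1}, {"x": -0.09, "z": -0.081, "wy": -0.36, "grip": 1}, {"x": -0.11, "z": -0.1, "wy": -0.48, "grip": 1}, {"x": -0.11, "z": -0.1, "wy": -0.6, "grip": 1}]}}

```text
validation failed for argument at $.co...
```

{"name": "carry_out", "arguments": {"commands": [{"wy": -0.12, "grip": 1}, {"wy": -0.24, "grip": 1}, {"wy": -0.36, "grip": 1}, {"wy": -0.48, "grip": 1}, {"wy": -0.6, "grip": 1}]}}

```text
validation failed for argument at $.co...
```

```bash
cat > go.py <<'E'
import sys
from meas import *
from scipy.spatial.transform import Rotation as Ro
def togo(p):  # p in stage frame; tool down, camera to left
    s=env.sense();T=Ro.from_euler('xyz',s['ee_rot']).as_matrix()
    P=O+p[0]*ex+p[1]*ey+np.array([0,0,p[2]])
    y=np.array([0,0,-1.]);x=-ey;R=np.c_[x,y,np.cross(x,y)]
    d=s['tool_pos']-O
    print('t',round(float(s['t']),2),'tcp stage',np.round([d@ex,d@ey,d[2]],4),'F',s['contact_force'].round(2),'grip',round(float(s['grip_width']),4),'q',s['q'].round(2))
    print('shift',(T.T@(P-s['tool_pos'])).round(4),'rot',Ro.from_matrix(T.T@R).as_rotvec().round(4))
if __name__=='__main__': togo([float(v) for v in sys.argv[1:4]])
E
python3 go.py 0 .064 .09
```

```text
t 0.35 tcp stage [-0.4031 -0.5777  0.2311] F [-0.06 -0.47 -0.08] grip 0.0853 q [-1.27  0.09  1.37  0.    1.68 -0.1 ]
shift [-0.5607  0.1413 -0.5097] rot [ 3.0000e-04 -1.2987e+00 -3.0000e-04]
```

{"name": "carry_out", "arguments": {"commands": [{"wx": 0, "wy": 0, "wz": 0, "x": -0.03, "y": 0, "z": -0.027, "grip": 1}, {"wx": 0, "wy": 0, "wz": 0, "x": -0.06, "y": 0, "z": -0.054, "grip": 1}, {"wx": 0, "wy": 0, "wz": 0, "x": -0.09, "y": 0, "z": -0.081, "grip": 1}, {"wx": 0, "wy": 0, "wz": 0, "x": -0.12, "y": 0, "z": -0.108, "grip": 1}, {"wx": 0, "wy": 0, "wz": 0, "x": -0.15, "y": 0, "z": -0.135, "grip": 1}], "newtons": 40}}

```text
t: 0.77
tool_pos: [0.3023, -0.3201, 0.2313]
ee_rot: [-1.57, 0.0, -2.736]
contact_force: [1.3, -0.1, 1.0]
grip_width: 0.0257
```

{"name": "carry_out", "arguments": {"commands": [{"wx": 0, "wy": 0, "wz": 0, "x": -0.03, "y": 0, "z": -0.027, "grip": 1}, {"wx": 0, "wy": 0, "wz": 0, "x": -0.06, "y": 0, "z": -0.054, "grip": 1}, {"wx": 0, "wy": 0, "wz": 0, "x": -0.09, "y": 0, "z": -0.081, "grip": 1}, {"wx": 0, "wy": 0, "wz": 0, "x": -0.12, "y": 0, "z": -0.108, "grip": 1}, {"wx": 0, "wy": 0, "wz": 0, "x": -0.15, "y": 0, "z": -0.135, "grip": 1}]}}

```text
t: 1.18
tool_pos: [0.3866, -0.1366, 0.2317]
ee_rot: [-1.57, 0.001, -2.735]
contact_force: [1.1, 0.6, 0.4]
grip_width: 0.0
```

{"name": "carry_out", "arguments": {"commands": [{"wx": 0, "wy": 0, "wz": 0, "x": -0.03, "y": 0, "z": -0.027, "grip": 1}, {"wx": 0, "wy": 0, "wz": 0, "x": -0.06, "y": 0, "z": -0.054, "grip": 1}, {"wx": 0, "wy": 0, "wz": 0, "x": -0.09, "y": 0, "z": -0.081, "grip": 1}, {"wx": 0, "wy": 0, "wz": 0, "x": -0.12, "y": 0, "z": -0.108, "grip": 1}, {"wx": 0, "wy": 0, "wz": 0, "x": -0.15, "y": 0, "z": -0.135, "grip": 1}]}}

```text
t: 1.6
tool_pos: [0.471, 0.047, 0.2316]
ee_rot: [-1.57, 0.001, -2.734]
contact_force: [2.0, -0.8, -0.1]
grip_width: 0.0001
```

{"name": "carry_out", "arguments": {"commands": [{"wx": 0, "wy": -0.12, "wz": 0, "x": -0.03, "y": 0, "z": -0.027, "grip": 1}, {"wx": 0, "wy": -0.24, "wz": 0, "x": -0.06, "y": 0, "z": -0.054, "grip": 1}, {"wx": 0, "wy": -0.36, "wz": 0, "x": -0.09, "y": 0, "z": -0.081, "grip": 1}, {"wx": 0, "wy": -0.48, "wz": 0, "x": -0.11, "y": 0, "z": -0.1, "grip": 1}, {"wx": 0, "wy": -0.6, "wz": 0, "x": -0.11, "y": 0, "z": -0.1, "grip": 1}]}}

```text
t: 2.02
tool_pos: [0.533, 0.1852, 0.2301]
ee_rot: [-1.573, 0.001, -2.123]
contact_force: [0.2, -0.3, -0.7]
grip_width: 0.0001
```

{"name": "carry_out", "arguments": {"commands": [{"wx": 0, "wy": -0.12, "wz": 0, "x": 0, "y": 0, "z": 0, "grip": 1}, {"wx": 0, "wy": -0.24, "wz": 0, "x": 0, "y": 0, "z": 0, "grip": 1}, {"wx": 0, "wy": -0.36, "wz": 0, "x": 0, "y": 0, "z": 0, "grip": 1}, {"wx": 0, "wy": -0.48, "wz": 0, "x": 0, "y": 0, "z": 0, "grip": 1}, {"wx": 0, "wy": -0.6, "wz": 0, "x": 0, "y": 0, "z": 0, "grip": 1}]}}

```text
t: 2.43
tool_pos: [0.5321, 0.1803, 0.2312]
ee_rot: [-1.571, -0.0, -1.529]
contact_force: [0.2, 0.1, -0.7]
grip_width: 0.0
```

```bash
python3 go.py 0 .064 .09
```

```text
t 2.43 tcp stage [0.0006 0.0592 0.2312] F [ 0.2   0.09 -0.73] grip 0.0 q [ 0.23  0.11  1.34 -0.    1.69  0.18]
shift [-0.0047  0.1412 -0.001 ] rot [ 0.0002 -0.0926  0.0001]
```

{"name": "carry_out", "arguments": {"commands": [{"wx": 0, "wy": -0.09, "wz": 0, "x": -0.005, "y": 0.035, "z": -0.001, "grip": 1}, {"wx": 0, "wy": -0.09, "wz": 0, "x": -0.005, "y": 0.07, "z": -0.001, "grip": 1}, {"wx": 0, "wy": -0.09, "wz": 0, "x": -0.005, "y": 0.105, "z": -0.001, "grip": 1}, {"wx": 0, "wy": -0.09, "wz": 0, "x": -0.005, "y": 0.13, "z": -0.001, "grip": 1}, {"wx": 0, "wy": -0.09, "wz": 0, "x": -0.005, "y": 0.141, "z": -0.001, "grip": 1}]}}

```text
t: 2.85
tool_pos: [0.528, 0.1845, 0.0853]
ee_rot: [-1.579, -0.001, -1.445]
contact_force: [-0.1, -0.5, -0.9]
grip_width: -0.0001
```

```bash
python3 - <<'E'
from go import *
togo((0,.064,.072))
a=env.camera('scene')['frame'][120:330,140:350];b=env.camera('top')['frame'][110:320,160:370]
cv2.imwrite('pics/d.png',cv2.resize(np.hstack([a,b]),(800,400))[:,:,::-1])
E
```

```text
t 2.85 tcp stage [-0.0029  0.0639  0.0853] F [-0.14 -0.46 -0.93] grip -0.0001 q [ 0.23  0.19  1.55 -0.    1.41  0.11]
shift [-0.0001  0.0133  0.003 ] rot [ 0.0082 -0.0087  0.001 ]
```

View pics/d.png

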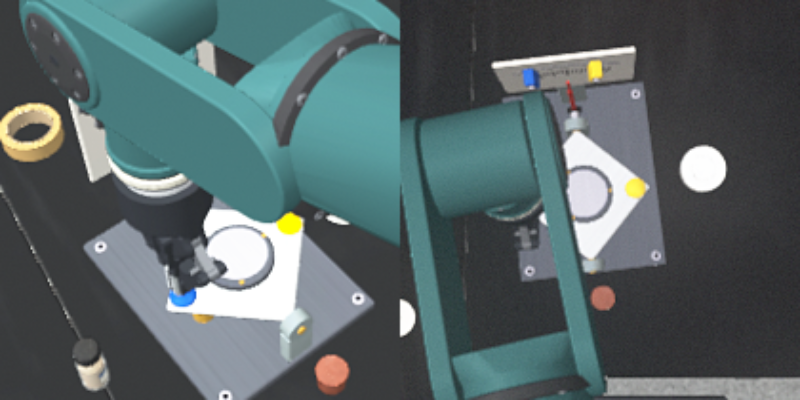

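The left half (scene view) has the arm hiding the needle. The right half (top view) shows the needle at (571,97), the blue tab at (530,78) and the yellow tab at (596,70), all in view. The fingertip is over the blue pad. I'll press gently and track the needle in the top view.

```bash
cat > needle.py <<'E'
from go import *
def needle(c):
    m=cv2.inRange(cv2.cvtColor(c['frame'],cv2.COLOR_RGB2HSV),*map(np.array,RE))>0
    m|=cv2.inRange(cv2.cvtColor(c['frame'],cv2.COLOR_RGB2HSV),np.array((172,120,60)),np.array((180,255,255)))>0
    v,u=np.nonzero(m);Y=[]
    for a,b in zip(u,v):
        o,d=ray(c,a,b);P=o+d*(((O+.108*ex-o)@ex)/(d@ex))-O;Y.append((P@ey,P[2]-.06))
    Y=np.array(Y).reshape(-1,2);k=(abs(Y[:,0])<.06)&(Y[:,1]>.03)&(Y[:,1]<.16);Y=Y[k]
    if len(Y)<4: return None,len(Y)
    return round(float((Y[:,0]@Y[:,1])/(Y[:,1]@Y[:,1])),4),len(Y),Y[np.argmax(Y[:,1])].round(4)
if __name__=='__main__':
    togo([float(v) for v in sys.argv[1:4]])
    for n in sys.argv[4:]: print(n,'tan',needle(env.camera(n)))
E
python3 needle.py 0 .064 .072 top
```

```text
t 2.95 tcp stage [-0.0017  0.064   0.0876] F [-0.49 -0.43 -0.28] grip -0.0 q [ 0.23  0.19  1.55 -0.    1.41  0.11]
shift [-0.      0.0156  0.0017] rot [ 0.0057 -0.0087  0.0007]
top tan (-0.0007, 22, array([0.001, 0.14 ]))
```

{"name": "carry_out", "arguments": {"commands": [{"wx": 0, "wy": 0, "wz": 0, "x": 0, "y": 0.005, "z": 0, "grip": 1}, {"wx": 0, "wy": 0, "wz": 0, "x": 0, "y": 0.01, "z": 0, "grip": 1}, {"wx": 0, "wy": 0, "wz": 0, "x": 0, "y": 0.014, "z": 0, "grip": 1}, {"wx": 0, "wy": 0, "wz": 0, "x": 0, "y": 0.017, "z": 0, "grip": 1}, {"wx": 0, "wy": 0, "wz": 0, "x": 0, "y": 0.02, "z": 0, "grip": 1}]}}

```text
t: 3.42
tool_pos: [0.5313, 0.1854, 0.0707]
ee_rot: [-1.57, 0.0, -1.445]
contact_force: [-0.2, 1.5, 2.0]
grip_width: 0.0003
```

```bash
python3 needle.py 0 .064 .057 top
```

```text
t 3.42 tcp stage [0.0005 0.0643 0.0707] F [-0.18  1.53  2.04] grip 0.0003 q [0.23 0.2  1.57 0.   1.37 0.11]
shift [ 0.0004  0.0137 -0.0005] rot [-0.0012 -0.0087 -0.0003]
top tan (0.0153, 22, array([0.003 , 0.1409]))
```

{"name": "carry_out", "arguments": {"commands": [{"wx": 0, "wy": 0, "wz": 0, "x": 0, "y": 0.003, "z": 0, "grip": 1}, {"wx": 0, "wy": 0, "wz": 0, "x": 0, "y": 0.006, "z": 0, "grip": 1}, {"wx": 0, "wy": 0, "wz": 0, "x": 0, "y": 0.008, "z": 0, "grip": 1}, {"wx": 0, "wy": 0, "wz": 0, "x": 0, "y": 0.0095, "z": 0, "grip": 1}, {"wx": 0, "wy": 0, "wz": 0, "x": 0, "y": 0.01, "z": 0, "grip": 1}]}}

```text
t: 3.88
tool_pos: [0.5312, 0.186, 0.061]
ee_rot: [-1.57, 0.001, -1.445]
contact_force: [-2.0, 2.9, 5.9]
grip_width: 0.0005
```

```bash
python3 needle.py 0 .064 .057 top top
```

```text
t 3.88 tcp stage [0.0005 0.065  0.061 ] F [-1.99  2.86  5.88] grip 0.0005 q [0.24 0.21 1.58 0.   1.35 0.11]
shift [ 0.001   0.004  -0.0005] rot [-0.0012 -0.0084 -0.0013]
top tan (0.163, 26, array([0.0235, 0.1421]))
top tan (0.1635, 24, array([0.0235, 0.1421]))
```

{"name": "carry_out", "arguments": {"commands": [{"wx": 0, "wy": 0, "wz": 0, "x": 0, "y": 0.001, "z": 0, "grip": 1}, {"wx": 0, "wy": 0, "wz": 0, "x": 0, "y": 0.002, "z": 0, "grip": 1}, {"wx": 0, "wy": 0, "wz": 0, "x": 0, "y": 0.003, "z": 0, "grip": 1}, {"wx": 0, "wy": 0, "wz": 0, "x": 0, "y": 0.0035, "z": 0, "grip": 1}, {"wx": 0, "wy": 0, "wz": 0, "x": 0, "y": 0.004, "z": 0, "grip": 1}]}}

```text
t: 4.4
tool_pos: [0.5313, 0.186, 0.0577]
ee_rot: [-1.569, 0.001, -1.445]
contact_force: [-4.3, 2.4, 7.5]
grip_width: -0.0003
```

```bash
python3 - <<'E'
from needle import *
togo((0,.064,.057))
c=env.camera('top');print(needle(c))
for m,(lo,hi) in(('blue',BL),('yel',YE)):
    a,r=polar(cloud(c,lo,hi,BX)[0]);print(m,np.percentile(a,[3,50,97]).round(4))
cv2.imwrite('pics/e.png',cv2.resize(c['frame'][125:195,205:295],(720,560),interpolation=cv2.INTER_CUBIC)[:,:,::-1])
E
```

```text
t 4.4 tcp stage [0.0006 0.0649 0.0577] F [-4.29  2.44  7.49] grip -0.0003 q [0.24 0.21 1.58 0.   1.35 0.11]
shift [ 0.0009  0.0007 -0.0006] rot [-0.0015 -0.0084 -0.0012]
(0.218, 27, array([0.029 , 0.1279]))
blue [0.2021 0.2303 0.2794]
yel [-0.2389 -0.1901 -0.1641]
```

View pics/e.png

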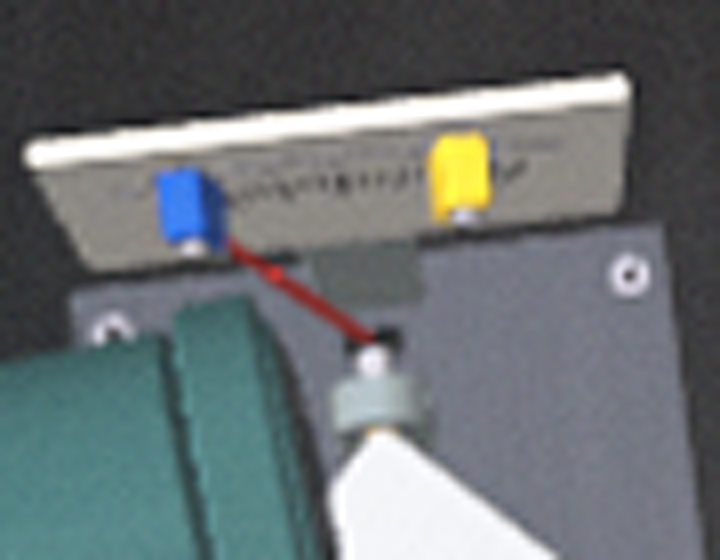

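The crop shows the needle ending at the right (near) lower corner of the blue tab, around (228,240), just short of the tab's middle, which the knob marks at (193,247). The readings are needle ≈0.217 and tab ≈0.24, so it needs about 1.3 mm more.

{"name": "carry_out", "arguments": {"commands": [{"wx": 0, "wy": 0, "wz": 0, "x": 0, "y": 0.0005, "z": 0, "grip": 1}, {"wx": 0, "wy": 0, "wz": 0, "x": 0, "y": 0.001, "z": 0, "grip": 1}, {"wx": 0, "wy": 0, "wz": 0, "x": 0, "y": 0.0013, "z": 0, "grip": 1}, {"wx": 0, "wy": 0, "wz": 0, "x": 0, "y": 0.0013, "z": 0, "grip": 1}, {"wx": 0, "wy": 0, "wz": 0, "x": 0, "y": 0.0013, "z": 0, "grip": 1}]}}

```text
t: 4.87
tool_pos: [0.5313, 0.1859, 0.0565]
ee_rot: [-1.569, 0.001, -1.445]
contact_force: [-2.4, 1.5, 8.0]
grip_width: -0.0003
```

```bash
python3 needle.py 0 .064 .057 top top
```

```text
t 4.87 tcp stage [0.0006 0.0649 0.0565] F [-2.41  1.54  7.98] grip -0.0003 q [0.24 0.21 1.58 0.   1.34 0.11]
shift [ 0.0009 -0.0005 -0.0006] rot [-0.0015 -0.0085 -0.0011]
top tan (0.2361, 28, array([0.031 , 0.1288]))
top tan (0.2357, 27, array([0.031 , 0.1288]))
```

{"name": "carry_out", "arguments": {"commands": [{"wx": 0, "wy": 0, "wz": 0, "x": 0, "y": 0.0003, "z": 0, "grip": 1}, {"wx": 0, "wy": 0, "wz": 0, "x": 0, "y": 0.0003, "z": 0, "grip": 1}, {"wx": 0, "wy": 0, "wz": 0, "x": 0, "y": 0.0003, "z": 0, "grip": 1}, {"wx": 0, "wy": 0, "wz": 0, "x": 0, "y": 0.0003, "z": 0, "grip": 1}, {"wx": 0, "wy": 0, "wz": 0, "x": 0, "y": 0.0003, "z": 0, "grip": 1}]}}

```text
t: 5.38
tool_pos: [0.5313, 0.1859, 0.0563]
ee_rot: [-1.569, 0.001, -1.444]
contact_force: [-2.9, 1.2, 8.7]
grip_width: 0.0
```

{"name": "carry_out", "arguments": {"commands": [{"wx": 0, "wy": 0, "wz": 0, "x": 0, "y": 0, "z": 0, "grip": 1}, {"wx": 0, "wy": 0, "wz": 0, "x": 0, "y": 0, "z": 0, "grip": 1}, {"wx": 0, "wy": 0, "wz": 0, "x": 0, "y": 0, "z": 0, "grip": 1}, {"wx": 0, "wy": 0, "wz": 0, "x": 0, "y": 0, "z": 0, "grip": 1}, {"wx": 0, "wy": 0, "wz": 0, "x": 0, "y": 0, "z": 0, "grip": 1}]}}

```text
t: 5.8
tool_pos: [0.5313, 0.1859, 0.0563]
ee_rot: [-1.569, 0.001, -1.444]
contact_force: [-3.2, 2.4, 7.3]
grip_width: -0.0002
```

{"name": "carry_out", "arguments": {"commands": [{"wx": 0, "wy": 0, "wz": 0, "x": 0, "y": 0, "z": 0, "grip": 1}, {"wx": 0, "wy": 0, "wz": 0, "x": 0, "y": 0, "z": 0, "grip": 1}, {"wx": 0, "wy": 0, "wz": 0, "x": 0, "y": 0, "z": 0, "grip": 1}, {"wx": 0, "wy": 0, "wz": 0, "x": 0, "y": 0, "z": 0, "grip": 1}, {"wx": 0, "wy": 0, "wz": 0, "x": 0, "y": 0, "z": 0, "grip": 1}]}}

```text
t: 6.22
tool_pos: [0.5313, 0.1859, 0.0563]
ee_rot: [-1.569, 0.001, -1.445]
contact_force: [-1.7, 2.5, 7.5]
grip_width: -0.0001
```

```bash
python3 needle.py 0 .064 .130 top
```

```text
t 6.22 tcp stage [0.0006 0.0649 0.0563] F [-1.74  2.45  7.46] grip -0.0001 q [0.24 0.21 1.58 0.   1.34 0.11]
shift [ 0.0008 -0.0737 -0.0004] rot [-0.0016 -0.0084 -0.0011]
top tan (0.239, 26, array([0.031 , 0.1288]))
```

The needle held at about 0.235–0.248 for over a second. Now I release and cross over to the yellow pad.

{"name": "carry_out", "arguments": {"commands": [{"wx": 0, "wy": 0, "wz": 0, "x": 0, "y": -0.008, "z": 0, "grip": 1}, {"wx": 0, "wy": 0, "wz": 0, "x": 0, "y": -0.018, "z": 0, "grip": 1}, {"wx": 0, "wy": 0, "wz": 0, "x": 0, "y": -0.035, "z": 0, "grip": 1}, {"wx": 0, "wy": 0, "wz": 0, "x": 0, "y": -0.055, "z": 0, "grip": 1}, {"wx": 0, "wy": 0, "wz": 0, "x": 0, "y": -0.065, "z": 0, "grip": 1}]}}

```text
t: 6.68
tool_pos: [0.5319, 0.1849, 0.1221]
ee_rot: [-1.568, -0.001, -1.445]
contact_force: [-0.6, 0.6, 0.6]
grip_width: -0.0001
```

{"name": "carry_out", "arguments": {"commands": [{"wx": 0, "wy": 0, "wz": 0, "x": 0, "y": 0, "z": 0, "grip": 1}, {"wx": 0, "wy": 0, "wz": 0, "x": 0, "y": 0, "z": 0, "grip": 1}, {"wx": 0, "wy": 0, "wz": 0, "x": 0, "y": 0, "z": 0, "grip": 1}, {"wx": 0, "wy": 0, "wz": 0, "x": 0, "y": 0, "z": 0, "grip": 1}, {"wx": 0, "wy": 0, "wz": 0, "x": 0, "y": 0, "z": 0, "grip": 1}]}}

```text
t: 7.1
tool_pos: [0.5301, 0.1849, 0.1182]
ee_rot: [-1.574, -0.0, -1.445]
contact_force: [0.1, -0.7, 0.5]
grip_width: -0.0001
```

```bash
python3 needle.py 0 -.064 .12 top
```

```text
t 7.1 tcp stage [-0.0007  0.0641  0.1182] F [ 0.14 -0.73  0.5 ] grip -0.0001 q [ 0.23  0.16  1.51 -0.    1.47  0.11]
shift [ 0.128  -0.0018  0.0018] rot [ 0.0027 -0.0087  0.0005]
top tan (-0.0031, 23, array([-0.0014,  0.1469]))
```

{"name": "carry_out", "arguments": {"commands": [{"wx": 0, "wy": 0, "wz": 0, "x": 0.025, "y": 0, "z": 0, "grip": 1}, {"wx": 0, "wy": 0, "wz": 0, "x": 0.055, "y": 0, "z": 0.001, "grip": 1}, {"wx": 0, "wy": 0, "wz": 0, "x": 0.085, "y": 0, "z": 0.001, "grip": 1}, {"wx": 0, "wy": 0, "wz": 0, "x": 0.115, "y": 0, "z": 0.001, "grip": 1}, {"wx": 0, "wy": 0, "wz": 0, "x": 0.128, "y": 0, "z": 0.001, "grip": 1}]}}

```text
t: 7.57
tool_pos: [0.548, 0.0552, 0.1191]
ee_rot: [-1.572, -0.002, -1.447]
contact_force: [-0.5, 0.7, 0.1]
grip_width: 0.0003
```

{"name": "carry_out", "arguments": {"commands": [{"wx": 0, "wy": 0, "wz": 0, "x": 0, "y": 0.01, "z": 0, "grip": 1}, {"wx": 0, "wy": 0, "wz": 0, "x": 0, "y": 0.02, "z": 0, "grip": 1}, {"wx": 0, "wy": 0, "wz": 0, "x": 0, "y": 0.027, "z": 0, "grip": 1}, {"wx": 0, "wy": 0, "wz": 0, "x": 0, "y": 0.032, "z": 0, "grip": 1}, {"wx": 0, "wy": 0, "wz": 0, "x": 0, "y": 0.035, "z": 0, "grip": 1}]}}

```text
t: 7.98
tool_pos: [0.5469, 0.0596, 0.0828]
ee_rot: [-1.574, 0.001, -1.443]
contact_force: [-0.7, -0.1, 0.5]
grip_width: 0.0003
```

```bash
python3 needle.py 0 -.064 .072 top scene
```

```text
t 7.98 tcp stage [-0.0009 -0.0624  0.0828] F [-0.7  -0.07  0.53] grip 0.0003 q [ 0.01  0.17  1.58  0.    1.4  -0.12]
shift [0.0016 0.0108 0.001 ] rot [ 0.0029 -0.0069 -0.0006]
top tan (0.0005, 11, array([0.001, 0.14 ]))
scene tan (0.0023, 99, array([0.0009, 0.1438]))
```

{"name": "carry_out", "arguments": {"commands": [{"wx": 0, "wy": 0, "wz": 0, "x": 0.001, "y": 0.006, "z": 0, "grip": 1}, {"wx": 0, "wy": 0, "wz": 0, "x": 0.001, "y": 0.011, "z": 0, "grip": 1}, {"wx": 0, "wy": 0, "wz": 0, "x": 0.001, "y": 0.015, "z": 0, "grip": 1}, {"wx": 0, "wy": 0, "wz": 0, "x": 0.001, "y": 0.018, "z": 0, "grip": 1}, {"wx": 0, "wy": 0, "wz": 0, "x": 0.001, "y": 0.019, "z": 0, "grip": 1}]}}

```text
t: 8.5
tool_pos: [0.5485, 0.0569, 0.0659]
ee_rot: [-1.57, -0.001, -1.445]
contact_force: [-0.5, -1.7, 4.0]
grip_width: -0.0001
```

```bash
python3 needle.py 0 -.064 .0595 top scene
```

```text
t 8.5 tcp stage [ 0.0003 -0.0653  0.0659] F [-0.53 -1.72  4.  ] grip -0.0001 q [ 0.    0.18  1.6  -0.    1.36 -0.12]
shift [-0.0013  0.0064 -0.0003] rot [-0.0008 -0.0089  0.0011]
top tan (-0.0892, 11, array([-0.0135,  0.1415]))
scene tan (-0.0899, 108, array([-0.0114,  0.143 ]))
```

{"name": "carry_out", "arguments": {"commands": [{"wx": 0, "wy": 0, "wz": 0, "x": 0, "y": 0.0015, "z": 0, "grip": 1}, {"wx": 0, "wy": 0, "wz": 0, "x": 0, "y": 0.003, "z": 0, "grip": 1}, {"wx": 0, "wy": 0, "wz": 0, "x": 0, "y": 0.0045, "z": 0, "grip": 1}, {"wx": 0, "wy": 0, "wz": 0, "x": 0, "y": 0.0055, "z": 0, "grip": 1}, {"wx": 0, "wy": 0, "wz": 0, "x": 0, "y": 0.0058, "z": 0, "grip": 1}]}}

```text
t: 9.02
tool_pos: [0.5486, 0.0567, 0.0606]
ee_rot: [-1.57, -0.001, -1.445]
contact_force: [-0.8, -2.9, 6.2]
grip_width: -0.0001
```

```bash
python3 - <<'E'
from needle import *
togo((0,-.064,.0595))
for n in('top','scene'):
    c=env.camera(n);print(n,needle(c))
    a,r=polar(cloud(c,*YE,BX)[0]);print(np.percentile(a,[3,10,50,90,97]).round(4))
cv2.imwrite('pics/f.png',cv2.resize(c['frame'][130:240,165:275],(600,600),interpolation=cv2.INTER_CUBIC)[:,:,::-1])
E
```

```text
t 9.02 tcp stage [ 0.0004 -0.0655  0.0606] F [-0.84 -2.92  6.22] grip -0.0001 q [ 0.    0.19  1.61 -0.    1.35 -0.12]
shift [-0.0015  0.0011 -0.0004] rot [-0.0011 -0.0089  0.0014]
top (-0.177, 10, array([-0.0234,  0.1288]))
[-0.2349 -0.2261 -0.1902 -0.1656 -0.1638]
scene (-0.1726, 126, array([-0.0237,  0.1399]))
[-0.3011 -0.2284 -0.1776 -0.163  -0.1587]
```

View pics/f.png

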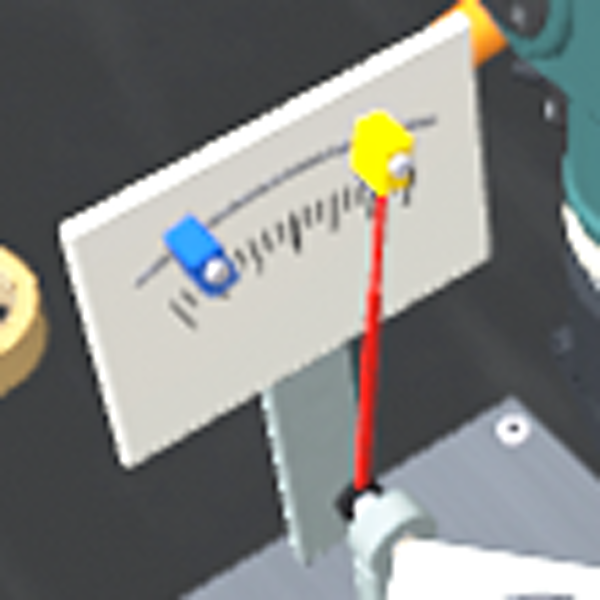

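The crop shows the needle tip at (382,195), at the near corner of the yellow tab and short of its middle at about x=398. It needs about 1.4 mm more.

{"name": "carry_out", "arguments": {"commands": [{"wx": 0, "wy": 0, "wz": 0, "x": 0, "y": 0.0005, "z": 0, "grip": 1}, {"wx": 0, "wy": 0, "wz": 0, "x": 0, "y": 0.001, "z": 0, "grip": 1}, {"wx": 0, "wy": 0, "wz": 0, "x": 0, "y": 0.0014, "z": 0, "grip": 1}, {"wx": 0, "wy": 0, "wz": 0, "x": 0, "y": 0.0014, "z": 0, "grip": 1}, {"wx": 0, "wy": 0, "wz": 0, "x": 0, "y": 0.0014, "z": 0, "grip": 1}]}}

```text
t: 9.53
tool_pos: [0.5486, 0.0567, 0.0595]
ee_rot: [-1.57, -0.001, -1.445]
contact_force: [-2.1, -3.5, 6.2]
grip_width: 0.0
```

```bash
python3 - <<'E'
from needle import *
togo((0,-.064,.0595))
for n in('top','scene'):
    c=env.camera(n);print(n,needle(c))
cv2.imwrite('pics/g.png',cv2.resize(c['frame'][140:190,210:260],(600,600),interpolation=cv2.INTER_CUBIC)[:,:,::-1])
E
```

```text
t 9.53 tcp stage [ 0.0004 -0.0655  0.0595] F [-2.12 -3.51  6.2 ] grip 0.0 q [ 0.    0.19  1.61 -0.    1.34 -0.12]
shift [-0.0015 -0.     -0.0004] rot [-0.0011 -0.0089  0.0015]
top (-0.1955, 9, array([-0.0255,  0.1279]))
scene (-0.1901, 119, array([-0.0257,  0.1386]))
```

View pics/g.png

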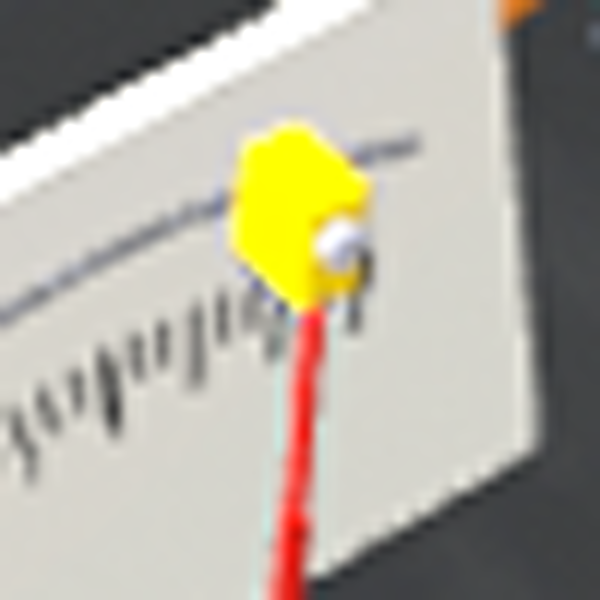

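{"name": "carry_out", "arguments": {"commands": [{"wx": 0, "wy": 0, "wz": 0, "x": 0, "y": 0.0004, "z": 0, "grip": 1}, {"wx": 0, "wy": 0, "wz": 0, "x": 0, "y": 0.0004, "z": 0, "grip": 1}, {"wx": 0, "wy": 0, "wz": 0, "x": 0, "y": 0.0004, "z": 0, "grip": 1}, {"wx": 0, "wy": 0, "wz": 0, "x": 0, "y": 0.0004, "z": 0, "grip": 1}, {"wx": 0, "wy": 0, "wz": 0, "x": 0, "y": 0.0004, "z": 0, "grip": 1}]}}

```text
t: 10.05
tool_pos: [0.5486, 0.0567, 0.0591]
ee_rot: [-1.57, -0.001, -1.445]
contact_force: [-2.0, -3.6, 5.8]
grip_width: -0.0003
```

{"name": "carry_out", "arguments": {"commands": [{"wx": 0, "wy": 0, "wz": 0, "x": 0, "y": 0, "z": 0, "grip": 1}, {"wx": 0, "wy": 0, "wz": 0, "x": 0, "y": 0, "z": 0, "grip": 1}, {"wx": 0, "wy": 0, "wz": 0, "x": 0, "y": 0, "z": 0, "grip": 1}, {"wx": 0, "wy": 0, "wz": 0, "x": 0, "y": 0, "z": 0, "grip": 1}, {"wx": 0, "wy": 0, "wz": 0, "x": 0, "y": 0, "z": 0, "grip": 1}]}}

```text
t: 10.47
tool_pos: [0.5486, 0.0567, 0.0591]
ee_rot: [-1.57, -0.001, -1.445]
contact_force: [-0.8, -2.8, 6.8]
grip_width: -0.0003
```

{"name": "carry_out", "arguments": {"commands": [{"wx": 0, "wy": 0, "wz": 0, "x": 0, "y": 0, "z": 0, "grip": 1}, {"wx": 0, "wy": 0, "wz": 0, "x": 0, "y": 0, "z": 0, "grip": 1}, {"wx": 0, "wy": 0, "wz": 0, "x": 0, "y": 0, "z": 0, "grip": 1}, {"wx": 0, "wy": 0, "wz": 0, "x": 0, "y": 0, "z": 0, "grip": 1}, {"wx": 0, "wy": 0, "wz": 0, "x": 0, "y": 0, "z": 0, "grip": 1}]}}

```text
t: 10.88
tool_pos: [0.5486, 0.0567, 0.0591]
ee_rot: [-1.57, -0.001, -1.445]
contact_force: [-2.1, -3.5, 7.1]
grip_width: 0.0
```

```bash
python3 needle.py 0 -.064 .130 top scene
```

```text
t 10.88 tcp stage [ 0.0004 -0.0655  0.0591] F [-2.07 -3.5   7.06] grip 0.0 q [ 0.    0.19  1.61 -0.    1.34 -0.12]
shift [-0.0014 -0.0709 -0.0003] rot [-0.0012 -0.0089  0.0014]
top tan (-0.202, 12, array([-0.0255,  0.1279]))
scene tan (-0.1953, 123, array([-0.0257,  0.1386]))
```

Held at about 0.195–0.20 for over a second. Now I lift off and move clear.

{"name": "carry_out", "arguments": {"commands": [{"wx": 0, "wy": 0, "wz": 0, "x": 0, "y": -0.008, "z": 0, "grip": 1}, {"wx": 0, "wy": 0, "wz": 0, "x": 0, "y": -0.02, "z": 0, "grip": 1}, {"wx": 0, "wy": 0, "wz": 0, "x": 0, "y": -0.045, "z": 0, "grip": 1}, {"wx": 0, "wy": 0, "wz": 0, "x": 0, "y": -0.08, "z": 0, "grip": 1}, {"wx": 0, "wy": 0, "wz": 0, "x": 0, "y": -0.11, "z": 0, "grip": 1}]}}

```text
t: 11.4
tool_pos: [0.5475, 0.0581, 0.1694]
ee_rot: [-1.572, 0.001, -1.444]
contact_force: [0.5, 0.5, 0.0]
grip_width: -0.0004
```

{"name": "carry_out", "arguments": {"commands": [{"wx": 0, "wy": 0, "wz": 0, "x": 0.01, "y": -0.03, "z": 0, "grip": 1}, {"wx": 0, "wy": 0, "wz": 0, "x": 0.04, "y": -0.06, "z": 0, "grip": 1}, {"wx": 0, "wy": 0, "wz": 0, "x": 0.07, "y": -0.08, "z": 0, "grip": 1}, {"wx": 0, "wy": 0, "wz": 0, "x": 0.1, "y": -0.09, "z": 0, "grip": 1}, {"wx": 0, "wy": 0, "wz": 0, "x": 0.12, "y": -0.09, "z": 0, "grip": 1}]}}

```text
t: 11.82
tool_pos: [0.5645, -0.0635, 0.2627]
ee_rot: [-1.564, -0.002, -1.445]
contact_force: [-0.7, 0.1, 0.8]
grip_width: -0.0001
```

{"name": "carry_out", "arguments": {"commands": [{"wx": 0, "wy": 0, "wz": 0, "x": 0, "y": 0, "z": 0, "grip": 1}, {"wx": 0, "wy": 0, "wz": 0, "x": 0, "y": 0, "z": 0, "grip": 1}, {"wx": 0, "wy": 0, "wz": 0, "x": 0, "y": 0, "z": 0, "grip": 1}, {"wx": 0, "wy": 0, "wz": 0, "x": 0, "y": 0, "z": 0, "grip": 1}, {"wx": 0, "wy": 0, "wz": 0, "x": 0, "y": 0, "z": 0, "grip": 1}]}}

```text
t: 12.23
tool_pos: [0.5629, -0.0604, 0.2577]
ee_rot: [-1.572, 0.001, -1.443]
contact_force: [0.1, -0.4, -0.7]
grip_width: 0.0001
```

```bash
python3 - <<'E'
from needle import *
togo((0,-.064,.3))
for n in('top','scene'):
    c=env.camera(n);print(n,needle(c))
    for k in(BL,YE): print(np.percentile(polar(cloud(c,*k,BX)[0])[0],[3,97]).round(4))
cv2.imwrite('pics/h.png',c['frame'][:,:,::-1])
E
```

```text
t 12.23 tcp stage [-0.0011 -0.1834  0.2577] F [ 0.13 -0.43 -0.74] grip 0.0001 q [-0.21  0.12  1.28  0.    1.74 -0.33]
shift [-0.1195 -0.0422  0.0003] rot [ 0.0008 -0.0069 -0.0007]
top (-0.0034, 21, array([0.001, 0.14 ]))
[0.2016 0.2762]
[-0.2392 -0.1648]
scene (0.0023, 99, array([0.0009, 0.1438]))
[0.212  0.2854]
[-0.3026 -0.1581]
```

View pics/h.png

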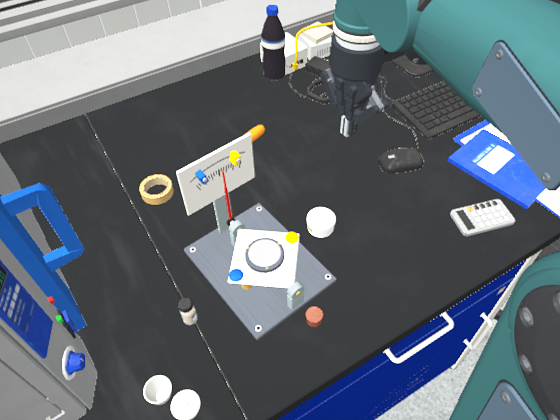

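The final view shows the needle upright at (228,195). The tabs, vial (187,311), tin (321,221) and stopper (314,317) are where they were, and the arm is clear.

```bash
python3 -c "
from station import env
print(env.sign_off())"
```

```text
the job is handed in; nothing more can be done
None
```

I pressed the blue pad and then the yellow pad with the shut fingertips, each until the needle stood at its tab. I held each for more than a second and let go, then handed the job in at about 12 s of robot time.

| Pad | Tab centre, measured (rad) | Needle, by camera (rad) | Needle, by fingertip height (rad) |
|---|---|---|---|
| Blue | 0.241 (top view), 0.248 (scene view) | 0.235 (top view only; the arm hid the needle from the scene camera) | 0.248 |
| Yellow | about 0.199 | 0.195 (scene, allowing for its small offset at rest), 0.199 (top) | about 0.203 |

- **Disagreement:** the camera and fingertip-height readings differ by about 0.01 rad, roughly 1.4 mm at the needle tip. The angles are only known to about that.
- **Tab position:** I took "at the tab" to mean the needle pointing at the middle of the tab's lower edge, because that point lies 140 mm from the pivot.
- **Last checks:** after each release the needle was back within about 0.003 rad of the middle. The tabs had not moved, the vial, tin and stopper looked in place, and the arm was clear with no contact force beyond noise. The force was never above about 9 N in the readings I took.

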